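# Empty the gift-box marking press and change its ink

## Robot

A 6-joint arm with a two-finger parallel gripper is mounted at the origin on the work surface. World frame = base frame: x ahead of the robot, y to its left, z up, the work surface at z = 0. Lengths are in m, angles in rad, forces in N, time in s.
With the tool pointing down it reaches from about 0.4 to 0.825 m from the base axis. Payload 7 kg.
Tool frame: the origin (TCP) lies between the finger pads; the fingertips stand 8 mm ahead of it and the grasp point (between the pads) lies 11 mm behind it (arm.finger_overhang is the distance from the TCP to the fingertips, in m); z points along the fingers, y is the line along which they close (so a half turn about z gives the same grasp; the last joint's range is limited). The gripper opens to 88 mm and grips with 3 to 60 N. Pads are 19 mm wide; open, the fingers measure 130 mm over their backs; the gripper's body (78 mm by 193 mm) begins 47 mm behind the grasp point.
Start: joints at [1.483, 0.359, 0.012, 0, -1.224, -0.288], TCP at [0.248, 0.628, 0.235] pointing down, gripper open.
Joint ranges: [-3.07, 3.07], [-1.43, 2.12], [-1.02, 1.25], [-3.03, 1.67], [-3.05, -0], [-3.03, 3.03]. Speed limits (rad/s): [2.39, 2.39, 3.01, 3.14, 3.14, 3.14].

## Interface

Orientations are given as [roll, pitch, yaw] about the fixed x, y, z axes, in that order (R = Rz(yaw) Ry(pitch) Rx(roll)).
In Python, from station import arm gives the robot as it stands.
- The arm moves only by the tool move_arm, never from a script. Its argument "rows" is text: rows parted by semicolons, each of 7 numbers parted by spaces: the turn, a rotation vector about the tool's x, y, z in degrees, then the shift along the tool's x, y, z in m, then the finger opening in m, from 0 to 0.0876. A call has 1 to 8 rows; each row shifts and turns the commanded pose from where the row before left it, along the tool's axes as they then stand; what a row does not reach is not made up. A row lasts 1/8 s, in which the tool goes at most 62.5 mm and 10.7 degrees, less where a joint would pass 70% of its speed; a pose out of reach is approached as far as the arm can. A call is refused whole if a number of a shift passes 0.0625 or a number of a turn 10.7, either way. A call with a gripper value outside its range is refused whole. The fingers move at their own pace and stop on an object; "squeeze" is the grip in N (left out, the last holds). Time passes only in rows, so rows that do not move let the fingers close. It gives the time, the measured TCP pose, the force, the opening and the grip force at its end, in the units of the state.
- arm.get_state(): the state, without advancing time (a new reading comes with each control period).
- arm.grab_frame(name): name is "scene" or "top" or "wrist"; returns (picture, depth): 480x640x3 uint8, blue, green, red; 480x640 float32, m along the optical axis (not along the pixel's ray), 0 where there is no reading.
- arm.camera_model(name): a dict with "mtx" (3x3 intrinsics, pixels), "camera_from_world" (4x4, takes a point from world to camera coordinates); the wrist camera has in their place "mount" (4x4, takes a point from camera to tool coordinates, whose origin is the TCP and whose axes are the flange's). Camera axes: x right, y down, z forward; pixel columns grow to the right and rows downward; lengths in m; the calibration is good to about 2 mm. A picture is of the moment at which its call begins: read the wrist's pose just before it. camera_model takes no time and is no camera call.
- arm.job_done(): hands the job in; it is judged then, once.
The state is a dict: "t": time; "q": joint angles; "qd": joint speeds; "joint_efforts": joint torques, N m; "eef_pos": TCP position; "ee_rot": TCP orientation; "force": force on the tool from outside, world axes, zero at the start; "moment": the same for the moment, N m; "width": finger opening in m; "gripper_force": force on a finger pad.
Only numpy, scipy, OpenCV 4.12 (cv2) and the standard library are available. Lean on these libraries where they do the work, as an engineer would, in place of code of your own. Each camera call takes 0.05 s, during which the arm holds its last target. There are 200 camera calls.

## Task

Collect every finished gift box from the catch tray of the marking press into the blue tote, lying down in a single layer, none on end or on top of another. Also change the ink: set the fresh yellow-and-black cartridge in the open cradle and let go, then swing the clamp fully shut so that it drives the cartridge home, and only then push the red plunger right down to its stop and let it come back up; this may be done before or after the boxes. Leave the gold watch, the smart watch and the tape roll where they are.

Things in the scene. Friction and masses are not known exactly. Their poses are not given: they have to be found in the camera images.
- press: Marking press, fixed to the counter for the run (its place differs from run to run). Origin on the counter; x along its length, y to its left, z up. Catch tray: open tray 302 x 192 mm (x, y) outside, centred at y = +70 mm, walls 5 mm thick and only 18 mm high, floor 5 mm thick. Deck: grey block 300 x 120 mm, 80 mm high, centred at y = -120 mm, carrying cradle, clamp and plunger on its centre line. White cabinet 300 x 100 mm, 150 mm high, centred at y = -230 mm.
- catch_tray (a point): Centre of the catch tray's inner floor, 5 mm above the counter (axes as the press).
- cradle (a point): Cradle on the press deck: blue pocket, inside 88 mm (x) x 54 mm (y), walls 5 mm thick, wall tops 10 mm above this point. This point is the centre of its sprung floor when raised, 96 mm above the counter; x along the pocket. The floor gives up to 10 mm under a spring (2.5 N raised, 4.5 N fully down) and carries the cartridge's weight without sinking; the shut clamp holds it 8 mm down.
- clamp (a joint): Hinged clamp of the cradle: steel bar 30 mm wide, 8 mm thick, with a rubber pad beneath and an orange round handle across its end (70 mm long, 18 mm thick). Value = opening angle in rad: 0 fully shut (bar level over the cartridge), about 1.57 upright, 1.9 the limit. Starts open. Stiff hinge (0.35 N m): it stays wherever it is left; shutting takes about 3 to 7 N at the handle.
- clamp_hinge (a point): Hinge axis of the clamp, at the far (+x of the press) end of the cradle, 70 mm from the cradle centre and 146 mm above the counter; the axis runs along the press's y.
- clamp_handle (a point): Centre of the clamp's orange handle, 135 mm from the hinge. At opening angle a it lies at hinge + 135 mm x (-cos a along the press's x, + sin a up). Shut, it is 66 mm above the deck.
- plunger (a joint): Spring plunger of the press, travel in m: 0 up, 0.016 fully down at its stop. Spring 1.8 N at the top, 4.2 N at the stop; it springs back when let go.
- plunger_top (a point): Centre of the top of the plunger's red head (disc 46 mm in diameter, 12 mm thick), 150 mm above the counter when up; 125 mm from the cradle centre on the press's -x side.
- tote_in (a point): Centre of the inner floor of the blue tote, 5 mm above the counter; x along its length. Inside 292 x 192 mm (x, y), walls 5 mm thick (rim to 8 mm outside them), rim 45 mm above the counter. The tote is fixed for the run.
- cartridge_c (a point): Centre of the fresh ink cartridge: black block with yellow band, 80 mm long (its x) and 46 x 46 mm in section, 0.10 to 0.16 kg; it starts lying on the counter left of the tote. Any long side may be up and either end forward in the cradle.
- gold_watch: Gold watch in an open cream display box 90 x 80 x 26 mm, bystander; origin under its centre.
- smart_watch: Smart watch on a black stand 60 x 50 mm, 60 mm high, bystander; origin under its centre.
- tape_roll: Roll of tape lying flat, 90 mm in diameter, 24 mm high, bystander; origin under its centre.
- box0_c (a point): Centre of gift box 1: closed card box 80 x 50 x 40 mm (its x, y, z), a watch printed on the lid (+z), 0.08 to 0.17 kg; starts flat in the catch tray, or absent.
- box1_c (a point): Centre of gift box 2: closed card box 80 x 50 x 40 mm (its x, y, z), a watch printed on the lid (+z), 0.08 to 0.17 kg; starts flat in the catch tray, or absent.
- box2_c (a point): Centre of gift box 3: closed card box 80 x 50 x 40 mm (its x, y, z), a watch printed on the lid (+z), 0.08 to 0.17 kg; starts flat in the catch tray, or absent.
- box3_c (a point): Centre of gift box 4: closed card box 80 x 50 x 40 mm (its x, y, z), a watch printed on the lid (+z), 0.08 to 0.17 kg; starts flat in the catch tray, or absent.
- box4_c (a point): Centre of gift box 5: closed card box 80 x 50 x 40 mm (its x, y, z), a watch printed on the lid (+z), 0.08 to 0.17 kg; starts flat in the catch tray, or absent.
Mind the look-alikes: they are no part of the job. What is shaped like the part that bears cartridge_c but pink or purple is not meant.

How it is judged:
On the way, in this order (a step that is already met when the one before it is completed fails the run):
1. the cartridge stands in the cradle, let go, with the clamp still open (x of cartridge_c in the frame of cradle between -0.007 and 0.007 m and y of cartridge_c in the frame of cradle between -0.007 and 0.007 m and angle between the x axis of cartridge_c and the x axis of cradle, either way round below 0.15 rad and z of cartridge_c in the frame of cradle between 0.019 and 0.028 m and value of joint clamp above 0.6 rad and contact force between the fingers and cartridge below 0.3 N), for 0.2 s.
2. the clamp is shut and the cartridge driven home (x of cartridge_c in the frame of cradle between -0.007 and 0.007 m and y of cartridge_c in the frame of cradle between -0.007 and 0.007 m and angle between the x axis of cartridge_c and the x axis of cradle, either way round below 0.15 rad and z of cartridge_c in the frame of cradle between 0.009 and 0.0195 m and value of joint clamp below 0.06 rad), for 0.2 s.
3. with the clamp shut, the plunger is pressed to its stop (value of joint plunger above 0.0145 m and value of joint clamp below 0.06 rad), for 0.1 s.
At the end, for the whole second after the job is handed in: Every gift box present lies still in the tote in one layer (centre under 34 mm above its floor); the cartridge is in the cradle (within 7 mm, 0.15 rad), at least 3.5 mm below its unclamped rest; clamp under 0.06 rad; plunger up again (within 4 mm) (all of step 2 and x of box0_c in the frame of tote_in between -0.14 and 0.14 m and y of box0_c in the frame of tote_in between -0.09 and 0.09 m and z of box0_c in the frame of tote_in between 0.008 and 0.034 m and linear speed of each of box0, box1, box2, box3, box4 below 0.03 m/s and x of box1_c in the frame of tote_in between -0.14 and 0.14 m and y of box1_c in the frame of tote_in between -0.09 and 0.09 m and z of box1_c in the frame of tote_in between 0.008 and 0.034 m and x of box2_c in the frame of tote_in between -0.14 and 0.14 m and y of box2_c in the frame of tote_in between -0.09 and 0.09 m and z of box2_c in the frame of tote_in between 0.008 and 0.034 m and x of box3_c in the frame of tote_in between -0.14 and 0.14 m and y of box3_c in the frame of tote_in between -0.09 and 0.09 m and z of box3_c in the frame of tote_in between 0.008 and 0.034 m and x of box4_c in the frame of tote_in between -0.14 and 0.14 m and y of box4_c in the frame of tote_in between -0.09 and 0.09 m and z of box4_c in the frame of tote_in between 0.008 and 0.034 m and value of joint plunger below 0.004 m); the robot touches nothing.
It fails at once if the gold watch is shifted more than 40 mm (distance of gold_watch from where it was at the start of the episode above 0.04 m).
It fails at once if the smart watch is shifted more than 40 mm (distance of smart_watch from where it was at the start of the episode above 0.04 m).
It fails at once if the tape roll is shifted more than 40 mm (distance of tape_roll from where it was at the start of the episode above 0.04 m).
Of box0, box1, box2, box3, box4 only 3 to 5 are there at a start; the rules pass over those that are not, and their reading is None.
At some moment in a run one of box0, box1, box2, box3, box4 may be knocked a few centimetres aside while the robot is not near it.
Once in a run the grip may slacken for a moment while it holds something.
It also fails if it takes over 210 s, if anything falls off the work surface, if the arm or the gripper's body presses on something with over 40 N, if the wrist force passes 120 N, or if a joint passes its speed limit or range.

## Working session

There is one attempt and no reset: what is moved stays moved. The work goes in short steps, Python scripts to look and compute and a tool call to move; the robot and the scene stay as the last step left them, time stands still between calls to the robot, and variables do not carry over. Pictures are saved under pics/ and viewed, at most 14 in all, crops included, and the job is handed in when it is done.

Besides the shell and the picture viewer there is one more tool, called after "Call:" as a command line: name --argument value ..., lists and objects as JSON in quotes. move_arm: Moves the arm, as the interface text tells. Its arguments: {"type":"object","properties":{"rows":{"type":"string"},"squeeze":{"type":"number"}},"required":["rows"]}

```bash
ls; mkdir -p pics
python3 - <<'E'
from station import arm
import cv2,numpy as np
print(arm.get_state())
for n in("top","scene"):
    p,d=arm.grab_frame(n); cv2.imwrite(f"pics/{n}0.png",p); np.savez(f"pics/{n}0.npz",p=p,d=d)
    m=arm.camera_model(n); print(n,m)
print(arm.camera_model("wrist"))
E
```

```text
pics
{'t': 0.0, 'q': array([ 1.48309313e+00,  3.59357212e-01,  1.10438781e-02, -3.47185160e-04,
       -1.22410442e+00, -2.88099031e-01]), 'qd': array([-0.00144814,  0.00082986,  0.00021229,  0.00198172, -0.00122827,
       -0.00177496]), 'joint_efforts': array([ 1.69017716e-03, -5.82713985e+01,  2.93038934e+01,  6.99707463e+00,
        6.87621126e-03, -1.53871306e-04]), 'eef_pos': array([0.24758779, 0.62742929, 0.23363589]), 'ee_rot': array([ 3.13994531e+00, -1.47814323e-04, -3.75920343e-01]), 'force': array([-0.27142048,  0.01102962, -0.00791275]), 'moment': array([ 0.00227546, -0.03376814, -0.06224655]), 'gripper_force': 0.0, 'width': 0.08770679177848577}
top {'mtx': array([[524.42718551,   0.        , 320.58875169],
       [  0.        , 524.42718551, 242.44174159],
       [  0.        ,   0.        ,   1.        ]]), 'camera_from_world': array([[-0.02353734, -0.99933679, -0.02778444,  0.09130635],
       [-0.98309824,  0.02818431, -0.18089636,  0.52862326],
       [ 0.18155947,  0.02305701, -0.98310962,  1.34389974],
       [ 0.        ,  0.        ,  0.        ,  1.        ]])}
[... 250 characters left out ...]
,
       [ 0.66300758,  0.42755574, -0.61450552, -0.32602343],
       [-0.51132219, -0.34091283, -0.78887773,  1.73150842],
       [ 0.        ,  0.        ,  0.        ,  1.        ]])}
{'mtx': array([[347.28535423,   0.        , 314.71401203],
       [  0.        , 347.28535423, 239.59288164],
       [  0.        ,   0.        ,   1.        ]]), 'mount': array([[-1.53414398e-03, -9.59414249e-01, -2.81996356e-01,
         7.67508200e-02],
       [ 9.99998595e-01, -1.66258547e-03,  2.16195591e-04,
        -3.22829505e-04],
       [-6.76264176e-04, -2.81995628e-01,  9.59415451e-01,
        -1.51009184e-01],
       [ 0.00000000e+00,  0.00000000e+00,  0.00000000e+00,
         1.00000000e+00]])}
```

View pics/top0.png

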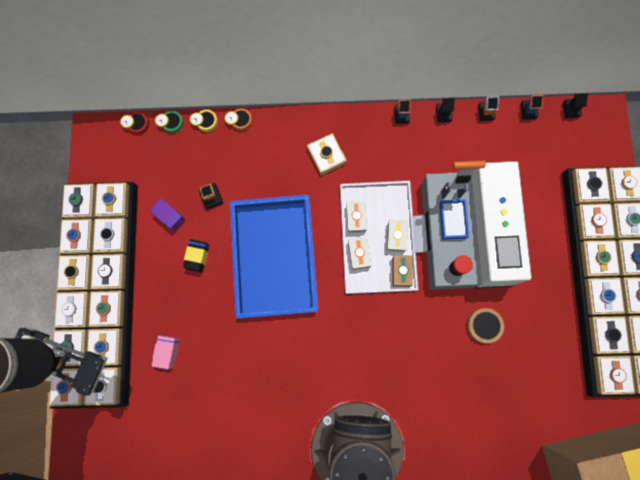

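View pics/scene0.png

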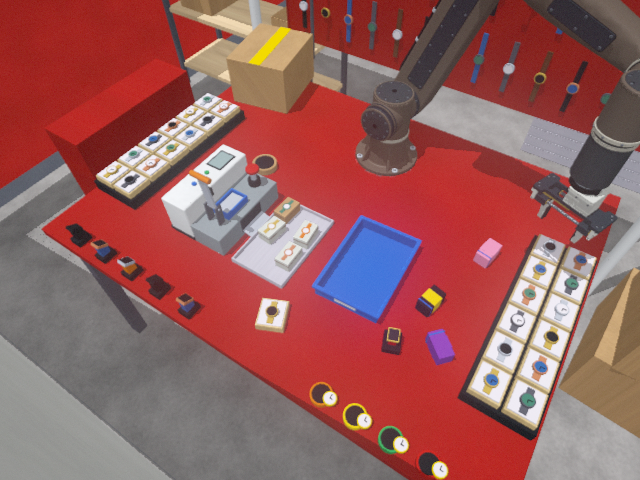

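The top view shows four boxes in the tray at about (357,215), (359,253), (398,235) and (403,270). The cartridge is at (196,256), the cradle at (455,219), the plunger at (460,265) and the tote at (273,256). Next I measure these.

```bash
cat > h.py <<'E'
import numpy as np,cv2
from scipy.spatial.transform import Rotation as Ro
from station import arm
def grab(n):
    s=arm.get_state(); p,d=arm.grab_frame(n); m=arm.camera_model(n)
    if n=="wrist":
        T=np.eye(4);T[:3,:3]=Ro.from_euler('xyz',s['ee_rot']).as_matrix();T[:3,3]=s['eef_pos'];T=T@m['mount']
    else: T=np.linalg.inv(m['camera_from_world'])
    return p,d,m['mtx'],T
def cloud(d,K,T):
    v,u=np.mgrid[:d.shape[0],:d.shape[1]]
    c=np.stack([(u-K[0,2])/K[0,0]*d,(v-K[1,2])/K[1,1]*d,d],-1)
    return c@T[:3,:3].T+T[:3,3]
def rays(px,z,K,T):
    px=np.atleast_2d(np.asarray(px,float)); r=np.c_[(px-K[[0,1],[2,2]])/K[0,0],np.ones(len(px))]@T[:3,:3].T
    return T[:3,3]+r*((z-T[2,3])/r[:,2])[:,None]
def rect(xy):
    c,(w,h),a=cv2.minAreaRect((np.asarray(xy)*1000).astype(np.float32))
    if w<h: w,h,a=h,w,a+90
    a=(a+90)%180-90
    return np.round(np.array(c)/1000,4),round(w,1),round(h,1),round(a,1)
def blobs(mask,z,K,T,mn=40):
    n,l,st,_=cv2.connectedComponentsWithStats(mask.astype(np.uint8))
    out=[]
    for i in range(1,n):
        if st[i,4]<mn: continue
        cs,_=cv2.findContours((l==i).astype(np.uint8),cv2.RETR_EXTERNAL,cv2.CHAIN_APPROX_NONE)
        c=max(cs,key=len)[:,0]
        out.append((rect(rays(c,z,K,T)[:,:2]),st[i].tolist()))
    return out
E
python3 - <<'E'
from h import *
D=np.load('pics/top0.npz');p,d=D['p'],D['d'];m=arm.camera_model('top');K=m['mtx'];T=np.linalg.inv(m['camera_from_world'])
P=cloud(d,K,T);Z=P[...,2];hsv=cv2.cvtColor(p,cv2.COLOR_BGR2HSV);H,S,V=[hsv[...,i].astype(int) for i in range(3)]
v,u=np.mgrid[:480,:640]
print('counter z',np.median(Z[330:400,200:260]))
blue=(H>105)&(H<125)&(S>130)&(V>90)
print('tote',blobs(blue&(u>220)&(u<330)&(v>180),.045,K,T,800))
print('cradle',blobs(blue&(u>425)&(u<480)&(v>190)&(v<250),.106,K,T))
print('yellow',blobs((H>20)&(H<35)&(S>150)&(u>170)&(u<220)&(v>230)&(v<280),.046,K,T,20))
b=(Z>.036)&(Z<.06)&(u>335)&(u<418)&(v>180)&(v<300)
print('boxes');[print(x) for x in blobs(b,.045,K,T)]
c=(Z>.035)&(u>175)&(u<222)&(v>230)&(v<285);print('cart',blobs(c,.046,K,T),Z[c].max())
print('cab',blobs((Z>.142)&(Z<.16)&(u>470)&(u<540)&(v>150)&(v<300),.15,K,T,300))
print('deck',blobs((Z>.07)&(Z<.09)&(u>418)&(u<485),.08,K,T,300))
print('plunger',blobs(((H<6)|(H>174))&(S>150)&(u>440)&(u<480)&(v>250)&(v<280)&(Z>.12),.15,K,T,30), Z[265,460],P[265,460])
print('tray',blobs((Z>.009)&(Z<.03)&(u>335)&(u<425)&(v>170)&(v<305)|((S<60)&(V>150)&(u>335)&(u<418)&(v>170)&(v<305)),.018,K,T,300))
print('handle',P[164,457],P[164,470],P[164,483])
print('heights', Z[250,275],Z[160,326])
E
```

```text
counter z -0.00035940399256095823
tote [((array([0.5016, 0.206 ]), 314.4, 213.9, 3.3), [231, 195, 86, 123, 9337])]
cradle [((array([ 0.573 , -0.2653]), 101.5, 66.7, 1.1), [440, 199, 29, 40, 294])]
yellow [((array([0.5073, 0.4123]), 55.4, 39.9, 77.1), [185, 247, 22, 18, 132])]
boxes
((array([ 0.6027, -0.0205]), 80.0, 50.8, -1.7), [347, 201, 20, 30, 549])
((array([ 0.5463, -0.1275]), 81.6, 50.5, -3.1), [388, 220, 20, 31, 566])
((array([ 0.5023, -0.0242]), 80.8, 50.0, 6.5), [348, 237, 23, 32, 568])
((array([ 0.452 , -0.1361]), 80.4, 50.0, -2.8), [393, 255, 20, 31, 607])
cart [((array([0.5081, 0.4158]), 80.3, 50.5, -13.7), [183, 239, 24, 32, 541])] 1.4193636856814267
cab [((array([ 0.5551, -0.375 ]), 298.5, 100.9, 1.0), [478, 162, 53, 120, 4797])]
deck [((array([ 0.5532, -0.2673]), 299.9, 130.4, 1.3), [425, 172, 60, 115, 3718])]
plunger [((array([ 0.4487, -0.2683]), 43.9, 40.3, -47.5), [453, 256, 19, 18, 256])] 0.15122207055698 [ 0.44681222 -0.26128398  0.15122207]
tray [((array([ 0.5511, -0.0936]), 303.3, 226.6, 1.0), [340, 181, 85, 113, 6842])]
handle [ 0.65637584 -0.23764589  0.28865796] [ 0.65406299 -0.26537948  0.29272461] [ 0.65400385 -0.29489573  0.29004991]
heights 0.003964558854721023 0.030615454711412804
```

Call:
move_arm --rows "0 0 0 0.04 0.0128 0.0043 0.0876; 0 0 0 0.04 0.0128 0.0043 0.0876; 0 0 0 0.04 0.0128 0.0043 0.0876; 0 0 0 0.04 0.0128 0.0043 0.0876; 0 0 0 0.04 0.0128 0.0043 0.0876; 0 0 0 0.04 0.0128 0.0043 0.0876; 0 0 0 0.04 0.0128 0.0043 0.0876; 0 0 0 0.04 0.0128 0.0043 0.0876"

```text
t: 1.1
eef_pos: [0.5086, 0.4141, 0.1996]
ee_rot: [3.141, 0.0, -0.376]
force: [0.4, 0.3, 0.0]
width: 0.0878
gripper_force: 0.0
```

Call:
move_arm --rows "0 0 10 0 0 0 0.0876; 0 0 10 0 0 0 0.0876; 0 0 10 0 0 0 0.0876; 0 0 10 0 0 0 0.0876; 0 0 10 0 0 0 0.0876; 0 0 10 0 0 0 0.0876; 0 0 10 0 0 0 0.0876; 0 0 10 0 0 0 0.0876"

```text
t: 2.1
eef_pos: [0.5076, 0.415, 0.1997]
ee_rot: [3.141, -0.001, -1.778]
force: [-0.5, -0.4, -1.1]
width: 0.088
gripper_force: 0.0
```

Call:
move_arm --rows "0 0 10 0 0 0 0.0876; 0 0 10 0 0 0 0.0876; 0 0 10 0 0 0 0.0876; 0 0 10 0 0 0 0.0876; 0 0 10 0 0 0 0.0876; 0 0 10 0 0 0 0.0876; 0 0 10 0 0 0 0.0876; 0 0 10 0 0 0 0.0876"

```text
t: 3.1
eef_pos: [0.5076, 0.415, 0.1997]
ee_rot: [-3.141, -0.001, 3.109]
force: [-0.3, -0.3, 0.2]
width: 0.0876
gripper_force: 0.0
```

Call:
move_arm --rows "0 0 10 0 0 0 0.0876; 0 0 2 0 0 0 0.0876; 0 0 0 0 0 0 0.0876"

```text
t: 3.48
eef_pos: [0.5077, 0.415, 0.1999]
ee_rot: [-3.141, -0.0, 2.908]
force: [-0.2, -0.2, 0.3]
width: 0.0877
gripper_force: 0.0
```

```bash
cat >> h.py <<'E'
def delta(x,y,z,yaw_deg):
    """turn about tool z (deg) to yaw, then shift in the tool frame after that turn (tool pointing down)"""
    s=arm.get_state(); c=np.degrees(s['ee_rot'][2]); t=-((yaw_deg-c+180)%360-180)
    a=np.radians(yaw_deg); d=np.array([x,y,z])-s['eef_pos']
    sh=[d[0]*np.cos(a)+d[1]*np.sin(a), d[0]*np.sin(a)-d[1]*np.cos(a), -d[2]]
    print('turn %.1f shift %.4f %.4f %.4f'%(t,*sh))
E
python3 - <<'E'
from h import *
s=arm.get_state();print(s['t'],s['q'].round(2),s['eef_pos'],s['ee_rot'])
p,d,K,T=grab('wrist');cv2.imwrite('pics/w1.png',p)
P=cloud(d,K,T);Z=P[...,2];print('z range',np.percentile(Z,[1,50,99]))
v,u=np.mgrid[:480,:640]
b=(Z>.035)&(Z<.06)
for x in blobs(b,.046,K,T,400):print(x)
hsv=cv2.cvtColor(p,cv2.COLOR_BGR2HSV);y=(hsv[...,0]>20)&(hsv[...,0]<35)&(hsv[...,1]>150)
for x in blobs(y&b,.046,K,T,200):print('yellow',x)
E
```

```text
3.475 [ 0.98  0.35 -0.08 -0.   -1.14 -2.79] [0.50773841 0.41504421 0.1998912 ] [-3.14109936e+00 -2.34600734e-04  2.90823110e+00]
z range [-0.00063529  0.04361614  0.30911193]
((array([0.4898, 0.6434]), 242.4, 110.3, -0.1), [495, 0, 145, 282, 10299])
((array([0.4426, 0.2497]), 201.1, 128.5, 3.1), [0, 55, 224, 228, 6550])
((array([0.5092, 0.4185]), 80.0, 46.7, -13.4), [293, 181, 53, 87, 4393])
((array([0.5969, 0.4691]), 38.1, 22.5, -11.4), [379, 281, 25, 37, 515])
((array([0.6373, 0.2796]), 90.3, 38.6, -86.3), [181, 350, 81, 45, 1444])
yellow ((array([0.5104, 0.4183]), 46.7, 36.4, 76.6), [293, 207, 53, 40, 2024])
```

View pics/w1.png

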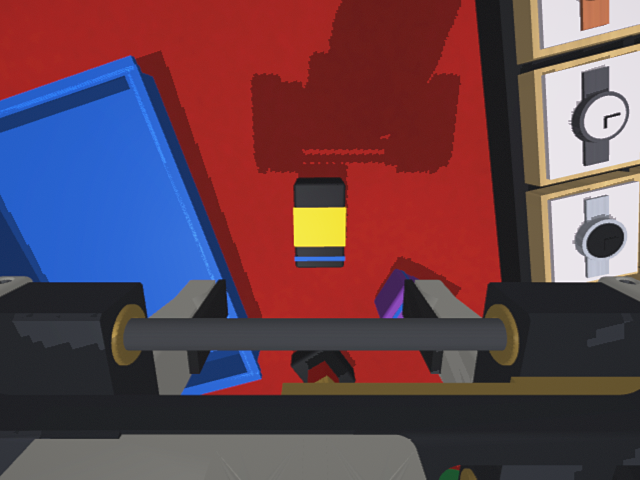

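The wrist view shows the cartridge at (319,223), square to the jaws. It measures 80 x 46.7 mm, which matches the given size. Next is the grasp.

Call:
move_arm --rows "0 0 0 -0.0007 0.0038 0.044 0.0876; 0 0 0 0 0 0.044 0.0876; 0 0 0 0 0 0.044 0.0876; 0 0 0 0 0 0.03 0.0876; 0 0 0 0 0 0.012 0.0876; 0 0 0 0 0 0 0.0876"

```text
t: 4.28
eef_pos: [0.5094, 0.4186, 0.0258]
ee_rot: [-3.141, -0.0, 2.907]
force: [-0.3, -0.3, -0.0]
width: 0.0876
gripper_force: 0.0
```

Call:
move_arm --squeeze 25 --rows "0 0 0 0 0 0 0.03; 0 0 0 0 0 0 0.03; 0 0 0 0 0 0 0.03; 0 0 0 0 0 0 0.03; 0 0 0 0 0 0 0.03"

```text
t: 4.9
eef_pos: [0.5094, 0.4188, 0.0264]
ee_rot: [3.141, 0.0, 2.905]
force: [-0.7, -0.1, 1.6]
width: 0.0458
gripper_force: 25.0
```

Call:
move_arm --rows "0 0 0 0 0 -0.03 0.03; 0 0 0 0 0 -0.05 0.03; 0 0 0 0 0 -0.06 0.03; 0 0 0 0 0 -0.06 0.03; 0 0 0 0 0 0 0.03"

```text
t: 5.52
eef_pos: [0.5113, 0.4206, 0.2324]
ee_rot: [3.133, 0.005, 2.906]
force: [-0.8, -0.7, -1.4]
width: 0.0459
gripper_force: 25.0
```

Run:
```python
from h import *
s=arm.get_state();print(s['t'],s['eef_pos'],s['ee_rot'],s['width'],s['gripper_force'])
delta(.573,-.2653,.226,-178.8)
# held offset along tool x from wrist camera
p,d,K,T=grab('wrist');cv2.imwrite('pics/w2.png',p);P=cloud(d,K,T)
R=T@np.linalg.inv(arm.camera_model('wrist')['mount'])
L=(P-R[:3,3])@R[:3,:3]  # tool coords
b=(np.abs(L[...,1])<.022)&(L[...,2]>-.03)&(L[...,2]<.03)&(np.abs(L[...,0])<.07)
q=L[b];print(b.sum(),np.percentile(q,[1,50,99],axis=0))
```

```text
5.525 [0.51128134 0.42058416 0.2324224 ] [3.13272595 0.00478489 2.90600879] 0.045881980875934945 24.962109625339508
turn -14.7 shift -0.0473 -0.6870 0.0064
14379 [[-0.02837974 -0.02153514 -0.02184981]
 [ 0.01975697 -0.00017963 -0.02034517]
 [ 0.03934079  0.02146183  0.01819593]]
```

Call:
move_arm --rows "0 0 -7.3 -0.0045 -0.026 0 0.03; 0 0 -7.3 -0.0045 -0.026 0 0.03; 0 0 0 -0.0045 -0.052 0 0.03; 0 0 0 -0.0045 -0.052 0 0.03; 0 0 0 -0.0045 -0.052 0 0.03; 0 0 0 -0.0045 -0.052 0 0.03; 0 0 0 -0.0045 -0.052 0 0.03; 0 0 0 -0.0045 -0.052 0 0.03"

```text
t: 6.58
eef_pos: [0.5412, 0.0527, 0.2245]
ee_rot: [-3.141, -0.003, -3.123]
force: [0.8, 0.1, -1.2]
width: 0.0459
gripper_force: 25.0
```

Call:
move_arm --rows "0 0 0 -0.0045 -0.052 0 0.03; 0 0 0 -0.0045 -0.052 0 0.03; 0 0 0 -0.0045 -0.052 0 0.03; 0 0 0 -0.0045 -0.052 0 0.03; 0 0 0 0 -0.026 0 0.03; 0 0 0 0 0 0 0.03; 0 0 0 0 0 0 0.03; 0 0 0 0 0 0 0.03"

```text
t: 7.58
eef_pos: [0.5644, -0.1781, 0.2257]
ee_rot: [3.141, -0.001, -3.122]
force: [0.7, -0.8, -0.1]
width: 0.0458
gripper_force: 25.0
```

Run:
```python
from h import *
s=arm.get_state();print(s['t'],s['eef_pos'],s['ee_rot'],s['width'],s['gripper_force'])
p,d,K,T=grab('wrist');cv2.imwrite('pics/w3.png',p);P=cloud(d,K,T);Z=P[...,2]
R=T@np.linalg.inv(arm.camera_model('wrist')['mount']);L=(P-R[:3,3])@R[:3,:3]
hsv=cv2.cvtColor(p,cv2.COLOR_BGR2HSV);H,S,V=[hsv[...,i].astype(int) for i in range(3)]
blue=(H>105)&(H<125)&(S>120)&(V>60)&(L[...,2]>.05)&(Z>.09)
for x in blobs(blue,.106,K,T,300):print('cradle',x)
red=((H<6)|(H>174))&(S>130)&(Z>.12)&(Z<.17)
for x in blobs(red,.15,K,T,200):print('plunger',x)
b=(np.abs(L[...,1])<.018)&(L[...,2]>-.03)&(L[...,2]<-.015)&(np.abs(L[...,0])<.07)
print(np.percentile(L[b],[1,50,99],axis=0))
t=(Z>.036)&(Z<.055)
for x in blobs(t,.045,K,T,800):print('box',x)
```

```text
7.575 [ 0.56435869 -0.17812432  0.2257042 ] [ 3.14138375e+00 -7.16448104e-04 -3.12193488e+00] 0.04576058680548644 24.962266981601715
cradle ((array([ 0.5654, -0.2654]), 81.3, 67.5, 1.0), [160, 184, 92, 98, 2749])
plunger ((array([ 0.4511, -0.2673]), 46.7, 44.6, 86.1), [129, 26, 80, 84, 5139])
[[-2.85346826e-02 -1.76631772e-02 -2.19229093e-02]
 [ 1.62609648e-02  2.38080793e-05 -2.05183938e-02]
 [ 3.90843205e-02  1.76228444e-02 -1.66822206e-02]]
box ((array([0.5213, 0.1038]), 290.9, 17.0, 3.1), [579, 3, 61, 315, 4558])
box ((array([ 0.4537, -0.1363]), 79.7, 50.2, -2.5), [333, 47, 65, 99, 5426])
box ((array([ 0.5046, -0.0258]), 79.7, 53.2, 6.4), [451, 111, 61, 92, 4955])
box ((array([ 0.5487, -0.1276]), 79.9, 50.6, -5.6), [341, 159, 60, 87, 3480])
box ((array([ 0.5949, -0.0217]), 65.6, 53.1, 1.3), [441, 219, 60, 63, 3236])
```

View pics/w3.png

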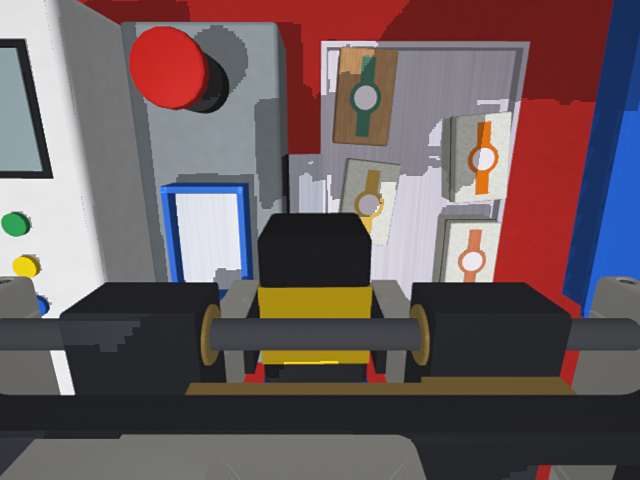

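The wrist view shows the cradle at (205,235) and the plunger at (170,68). Both agree with the top view within about 2 mm, so I move over the cradle.

Call:
move_arm --rows "0 0 0 -0.0037 -0.0437 0 0.03; 0 0 0 -0.0037 -0.0438 0 0.03; 0 0 0 0 0 0.04 0.03; 0 0 0 0 0 0.04 0.03; 0 0 0 0 0 0.0107 0.03; 0 0 0 0 0 0 0.03; 0 0 0 0 0 0 0.03"

```text
t: 8.5
eef_pos: [0.5748, -0.2663, 0.1374]
ee_rot: [-3.141, 0.003, -3.122]
force: [-0.5, -0.6, -2.2]
width: 0.0459
gripper_force: 25.0
```

Run:
```python
from h import *
s=arm.get_state();print(s['t'],s['eef_pos'],s['ee_rot'],s['width'],s['force'])
delta(.5735,-.2654,.121,-178.9)
p,d,K,T=grab('wrist');P=cloud(d,K,T);Z=P[...,2]
R=T@np.linalg.inv(arm.camera_model('wrist')['mount']);L=(P-R[:3,3])@R[:3,:3]
hsv=cv2.cvtColor(p,cv2.COLOR_BGR2HSV);H,S,V=[hsv[...,i].astype(int) for i in range(3)]
blue=(H>105)&(H<125)&(S>120)&(V>60)&(Z>.09)&(Z<.115)
for x in blobs(blue,.106,K,T,50):print('cradle',x)
red=((H<6)|(H>174))&(S>130)&(Z>.12)&(Z<.17)
for x in blobs(red,.15,K,T,200):print('plunger',x)
cv2.imwrite('pics/w4.png',p)
```

```text
8.5 [ 0.57479663 -0.26632664  0.1373898 ] [-3.14069741e+00  2.62935671e-03 -3.12197436e+00] 0.04588397245277607 [-0.52296627 -0.60768636 -2.21986062]
turn 0.0 shift 0.0013 0.0010 0.0164
cradle ((array([ 0.5512, -0.267 ]), 64.2, 53.3, -89.1), [254, 188, 122, 95, 2526])
plunger ((array([ 0.4642, -0.2682]), 44.5, 21.0, -89.0), [251, 0, 130, 68, 6525])
```

View pics/w4.png

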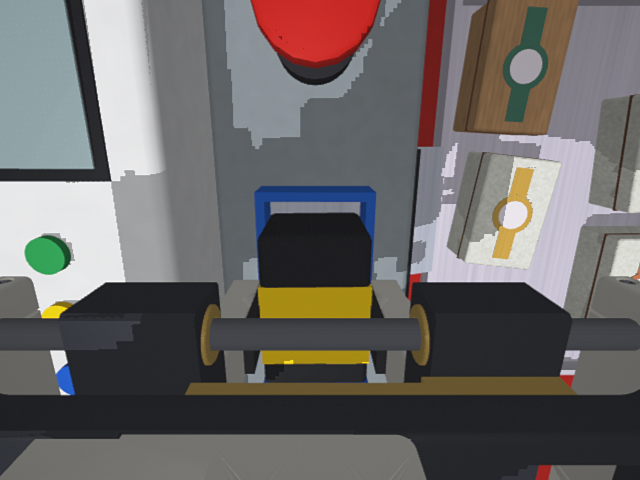

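The view shows the cartridge centred over the blue pocket, whose near wall is at row 190. Next I lower it.

Call:
move_arm --rows "0 0 0 0.001 0 0.004 0.03; 0 0 0 0 0 0.004 0.03; 0 0 0 0 0 0.003 0.03; 0 0 0 0 0 0.002 0.03; 0 0 0 0 0 0.001 0.03; 0 0 0 0 0 0 0.03; 0 0 0 0 0 0 0.03"

```text
t: 9.43
eef_pos: [0.5726, -0.2665, 0.1217]
ee_rot: [-3.141, 0.0, -3.123]
force: [-1.0, 0.1, 1.8]
width: 0.046
gripper_force: 25.0
```

Call:
move_arm --rows "0 0 0 -0.0005 0 0.001 0.03; 0 0 0 0 0 0 0.03; 0 0 0 0 0 0 0.055; 0 0 0 0 0 0 0.058; 0 0 0 0 0 0 0.058; 0 0 0 0 0 0 0.058; 0 0 0 0 0 0 0.058"

```text
t: 10.3
eef_pos: [0.573, -0.2664, 0.1205]
ee_rot: [-3.142, -0.0, -3.123]
force: [0.8, 0.1, -0.1]
width: 0.0584
gripper_force: 0.0
```

Call:
move_arm --rows "0 0 0 0 0 -0.01 0.065; 0 0 0 0 0 -0.02 0.07; 0 0 0 0 0 -0.04 0.0876; 0 0 0 0 0 -0.04 0.0876; 0 0 0 0 0.05 -0.02 0.0876; 0 0 0 0 0.05 0 0.0876; 0 0 0 0 0 0 0.0876; 0 0 0 0 0 0 0.0876"

```text
t: 11.3
eef_pos: [0.5713, -0.1662, 0.2512]
ee_rot: [-3.141, 0.001, -3.122]
force: [-0.6, -0.3, 0.2]
width: 0.0878
gripper_force: 0.0
```

Run:
```python
from h import *
s=arm.get_state();print(s['t'],s['q'].round(2),s['eef_pos'],s['ee_rot'],s['width'],s['force'])
p,d,K,T=grab('top');cv2.imwrite('pics/t5.png',p[140:310,330:550].repeat(3,0).repeat(3,1))
p,d,K,T=grab('wrist');P=cloud(d,K,T);Z=P[...,2];cv2.imwrite('pics/w5.png',p)
b=(Z>.133)&(Z<.149)&(abs(P[...,0]-.574)<.06)&(abs(P[...,1]+.266)<.035)
for x in blobs(b,.142,K,T,200):print('cart',x)
print(np.percentile(Z[b],[5,50,95]))
```

```text
11.3 [ 0.05  0.22 -0.15  0.   -1.21 -1.6 ] [ 0.57134135 -0.16623557  0.25121932] [-3.14140566e+00  8.88788814e-04 -3.12193017e+00] 0.0877546497334506 [-0.64019502 -0.26276781  0.22147086]
cart ((array([ 0.5723, -0.2656]), 79.4, 49.9, 1.3), [152, 187, 72, 99, 5940])
[0.13958544 0.1429234  0.14413186]
```

View pics/w5.png

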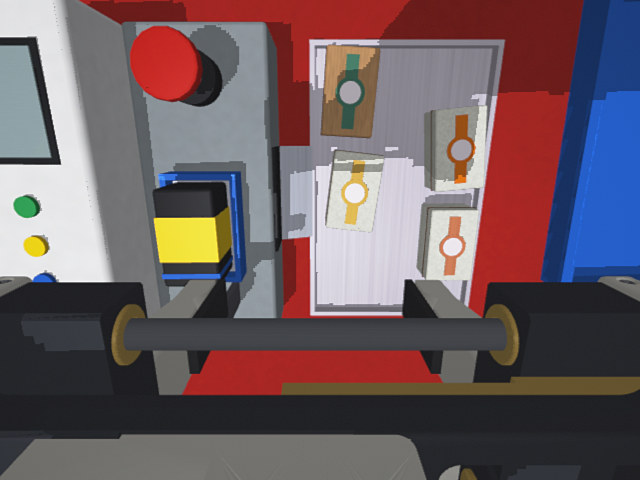

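The view shows the cartridge seated level in the cradle at (195,225), with its top at z = 0.1425 as expected. Now I push the clamp from behind.

Call:
move_arm --rows "0 0 0 0 0 -0.02 0; 0 0 0 -0.0467 -0.0009 0 0; 0 0 0 -0.0467 -0.0009 0 0; 0 0 0 -0.0467 -0.0009 0 0; 0 0 0 0.001 -0.049 0 0; 0 0 0 0.001 -0.048 0 0; 0 0 0 0 0 0.008 0; 0 0 0 0 0 0 0"

```text
t: 12.4
eef_pos: [0.7103, -0.2645, 0.2608]
ee_rot: [3.141, -0.002, -3.125]
force: [0.1, 0.1, 0.2]
width: 0.0135
gripper_force: 0.0
```

Call:
move_arm --rows "0 0 0 0.02 0 0 0; 0 0 0 0.015 0 0 0; 0 0 0 0.015 0 0 0; 0 0 0 0.015 0 0 0; 0 0 0 0.015 0 0 0; 0 0 0 0.015 0 0 0; 0 0 0 0.013 0 0 0; 0 0 0 0 0 0 0"

```text
t: 13.4
eef_pos: [0.6017, -0.2658, 0.2628]
ee_rot: [-3.142, -0.001, -3.123]
force: [-0.7, -0.1, 0.5]
width: 0.0003
gripper_force: 0.0
```

Run:
```python
from h import *
s=arm.get_state();print(s['t'],s['eef_pos'],s['ee_rot'],s['width'],s['force'])
for n in('top','scene'):
    p,d,K,T=grab(n);P=cloud(d,K,T)
    hsv=cv2.cvtColor(p,cv2.COLOR_BGR2HSV)
    o=(hsv[...,0]>4)&(hsv[...,0]<16)&(hsv[...,1]>170)&(hsv[...,2]>120)&(abs(P[...,0]-.6)<.12)&(abs(P[...,1]+.265)<.06)&(P[...,2]>.13)
    print(n,o.sum(),np.percentile(P[o],[5,50,95],axis=0) if o.any() else '')
    cv2.imwrite(f'pics/{n}6.png',p)
```

```text
13.4 [ 0.60169285 -0.26575054  0.26283154] [-3.14153611e+00 -9.57178852e-04 -3.12337192e+00] 0.00028906103079813365 [-0.67547112 -0.07378222  0.54661977]
top 67 [[ 0.5726049  -0.2929192   0.26782913]
 [ 0.57494481 -0.25116416  0.27180874]
 [ 0.58221507 -0.2336232   0.27514765]]
scene 0
```

Call:
move_arm --rows "0 0 0 -0.006 0 0 0; 0 0 0 0 0 -0.045 0; 0 0 0 0.028 0 0 0; 0 0 0 0 0 0.02 0; 0 0 0 0.01 0 0.0096 0; 0 0 0 0.01 0 0.0097 0; 0 0 0 0.0097 0 0.0093 0; 0 0 0 0.0097 0 0.0094 0"

```text
t: 14.5
eef_pos: [0.5394, -0.2672, 0.2514]
ee_rot: [-3.14, -0.003, -3.123]
force: [-8.0, 0.6, 10.5]
width: 0.0004
gripper_force: 5.1
```

Call:
move_arm --rows "0 0 0 0.0076 0 0.0111 0; 0 0 0 0.0076 0 0.0112 0; 0 0 0 0.0052 0 0.0124 0; 0 0 0 0.0053 0 0.0124 0; 0 0 0 0.0022 0 0.01 0; 0 0 0 0.0023 0 0.01 0; 0 0 0 0.0008 0 0.01 0; 0 0 0 0.0007 0 0.01 0"

```text
t: 15.5
eef_pos: [0.5101, -0.2673, 0.162]
ee_rot: [-3.141, -0.0, -3.123]
force: [-8.5, 5.5, 38.7]
width: 0.0005
gripper_force: 21.5
```

Call:
move_arm --rows "0 0 0 0 0 0.002 0; 0 0 0 0 0 0 0; 0 0 0 0 0 0 0"

```text
t: 15.88
eef_pos: [0.5102, -0.2674, 0.1624]
ee_rot: [-3.141, 0.001, -3.122]
force: [-7.8, 4.3, 20.7]
width: 0.0004
gripper_force: 10.4
```

Call:
move_arm --rows "0 0 0 0 0 -0.03 0; 0 0 0 0 0 -0.04 0; 0 0 0 0.03 -0.001 0 0; 0 0 0 0.03 0 0 0; 0 0 0 0 0 0 0; 0 0 0 0 0 0 0"

```text
t: 16.62
eef_pos: [0.4508, -0.2694, 0.2303]
ee_rot: [-3.141, 0.001, -3.123]
force: [1.4, -0.2, -0.1]
width: 0.0001
gripper_force: 0.0
```

Run:
```python
from h import *
s=arm.get_state();print(s['t'],s['eef_pos'],s['ee_rot'],s['width'],s['force'])
delta(.450,-.268,.16,-178.9)
p,d,K,T=grab('top');P=cloud(d,K,T)
hsv=cv2.cvtColor(p,cv2.COLOR_BGR2HSV)
o=(hsv[...,0]>4)&(hsv[...,0]<16)&(hsv[...,1]>150)&(hsv[...,2]>100)&(abs(P[...,0]-.57)<.12)&(abs(P[...,1]+.265)<.06)&(P[...,2]>.1)
print(o.sum(),np.percentile(P[o],[5,50,95],axis=0) if o.any() else '')
p2,_,_,_=grab('scene');a=p[150:310,400:560].repeat(3,0).repeat(3,1);b=p2[120:280,150:310].repeat(3,0).repeat(3,1)
cv2.imwrite('pics/c7.png',cv2.resize(np.hstack([a,b]),(800,400)))
```

```text
16.625 [ 0.45084774 -0.26936521  0.23028251] [-3.14149181e+00  1.00543955e-03 -3.12286068e+00] 0.00013912886082887333 [ 1.35696891 -0.22880787 -0.13590477]
turn -0.0 shift 0.0008 0.0014 0.0703
0
```

View pics/c7.png

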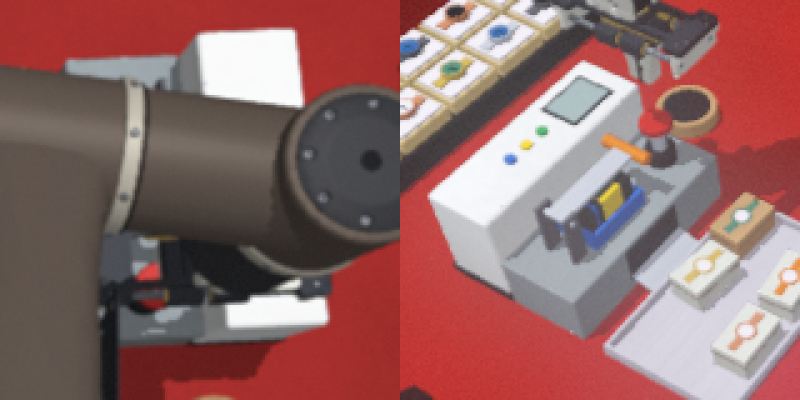

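The right-hand crop shows the clamp bar lying level over the cartridge, with the handle at (628,148). I check its angle from the depth data.

Run:
```python
from h import *
p,d,K,T=grab('scene');P=cloud(d,K,T);hsv=cv2.cvtColor(p,cv2.COLOR_BGR2HSV)
o=(hsv[...,0]>4)&(hsv[...,0]<18)&(hsv[...,1]>170)&(hsv[...,2]>120)&(abs(P[...,0]-.55)<.12)&(abs(P[...,1]+.265)<.06)&(P[...,2]>.1)
print(o.sum(),np.percentile(P[o],[5,50,95],axis=0))
b=(abs(P[...,0]-.575)<.045)&(abs(P[...,1]+.265)<.012)&(P[...,2]>.14)&(P[...,2]<.2)
q=P[b];A=np.polyfit(q[:,0],q[:,2],1);print(len(q),A,np.median(q[:,2]))
```

```text
44 [[ 0.50815679 -0.29353346  0.14998605]
 [ 0.51257738 -0.26460976  0.1544662 ]
 [ 0.5164675  -0.23703289  0.15820171]]
178 [0.01058909 0.14453002] 0.15098943670472198
```

Call:
move_arm --rows "0 0 0 0.0008 0.0014 0.04 0; 0 0 0 0 0 0.03 0; 0 0 0 0 0 0.009 0; 0 0 0 0 0 0.007 0; 0 0 0 0 0 0.004 0; 0 0 0 0 0 0.002 0; 0 0 0 0 0 0 0; 0 0 0 0 0 0 0"

```text
t: 17.77
eef_pos: [0.4497, -0.2683, 0.1419]
ee_rot: [-3.14, 0.002, -3.122]
force: [-10.7, 8.3, 26.2]
width: 0.0005
gripper_force: 13.1
```

Call:
move_arm --rows "0 0 0 0 0 -0.03 0; 0 0 0 0 0 -0.06 0; 0 0 0 -0.0316 0.0489 0 0.0876; 0 0 0 -0.0316 0.0489 0 0.0876; 0 0 0 -0.0316 0.0489 0 0.0876; 0 0 0 -0.0316 0.0489 0 0.0876; 0 0 0 -0.0316 0.0489 0 0.0876; 0 0 2.8 0 0 0 0.0876"

```text
t: 18.77
eef_pos: [0.605, -0.0172, 0.2285]
ee_rot: [3.141, 0.001, 3.114]
force: [-0.8, 0.0, -0.7]
width: 0.0548
gripper_force: 0.0
```

```bash
cat >> h.py <<'E'
def look(name=None):
    s=arm.get_state();print('t',s['t'],s['eef_pos'].round(4),'yaw',np.degrees(s['ee_rot'][2]).round(1),'w',round(s['width'],4))
    p,d,K,T=grab('wrist');P=cloud(d,K,T);Z=P[...,2]
    if name: cv2.imwrite(f'pics/{name}.png',p)
    for x in blobs((Z>.036)&(Z<.056)&(P[...,1]<.03),.045,K,T,800):print('box',x)
    for x in blobs((Z>.036)&(Z<.060)&(P[...,1]>.03),.045,K,T,800):print('tote side',x)
    p,d,K,T=grab('top');Z=cloud(d,K,T)[...,2]
    for x in blobs((Z>.036)&(Z<.056),.045,K,T,300):
        if 60<x[0][1]<95: print('top',x)
    return p
E
python3 - <<'E'
from h import *
arm_p=look('w8')
from h import delta
delta(.6027,-.0208,.031,178.3)
p,d,K,T=grab('top');P=cloud(d,K,T);Z=P[...,2];hsv=cv2.cvtColor(p,cv2.COLOR_BGR2HSV)
o=((hsv[...,0]<6)|(hsv[...,0]>174))&(hsv[...,1]>150)&(Z>.12)&(Z<.17)
for x in blobs(o,.15,K,T,80):print('plunger',x,np.median(Z[o]))
E
```

```text
t 18.775 [ 0.605  -0.0172  0.2285] yaw 178.4 w 0.0548
box ((array([ 0.5405, -0.2068]), 254.1, 15.9, 1.1), [70, 0, 72, 282, 3463])
box ((array([ 0.455 , -0.1343]), 78.6, 52.4, -2.5), [139, 0, 69, 102, 6061])
box ((array([ 0.5043, -0.0235]), 79.7, 49.8, 6.4), [271, 57, 67, 101, 5179])
box ((array([ 0.549 , -0.1255]), 79.7, 52.0, -5.6), [169, 116, 58, 90, 4720])
box ((array([ 0.604 , -0.0193]), 80.6, 49.8, 1.4), [285, 174, 55, 83, 4031])
tote side ((array([0.5392, 0.202 ]), 245.0, 205.6, 3.2), [437, 0, 203, 273, 6971])
top ((array([0.6238, 0.4962]), 83.3, 46.5, 47.9), [150, 199, 32, 30, 495])
top ((array([ 0.5999, -0.0204]), 74.4, 50.8, -1.7), [347, 203, 20, 28, 516])
top ((array([ 0.5471, -0.1268]), 81.3, 50.4, -5.8), [387, 220, 21, 31, 560])
top ((array([ 0.5021, -0.0241]), 81.2, 50.2, 6.3), [348, 237, 23, 32, 565])
top ((array([ 0.452 , -0.1361]), 80.4, 50.0, -2.8), [393, 255, 20, 31, 611])
top ((array([0.2555, 0.4923]), 79.8, 50.0, -10.7), [152, 336, 24, 33, 583])
turn 0.0 shift 0.0007 -0.0013 0.1976
plunger ((array([ 0.4487, -0.2683]), 43.9, 40.3, -47.5), [453, 256, 19, 18, 252]) 0.1500132426557389
```

The plunger is up again at z = 0.150. Box 1 is at (0.604, -0.0195), so I pick it.

Call:
move_arm --rows "0 0 -2 0.001 -0.0023 0.06 0.075; 0 0 0 0 0 0.06 0.075; 0 0 0 0 0 0.05 0.075; 0 0 0 0 0 0.02 0.075; 0 0 0 0 0 0.0075 0.075; 0 0 0 0 0 0 0.075"

```text
t: 19.68
eef_pos: [0.602, -0.0233, 0.0315]
ee_rot: [3.142, 0.001, -3.137]
force: [0.5, 0.4, 0.1]
width: 0.0751
gripper_force: 0.0
```

Call:
move_arm --squeeze 20 --rows "0 0 0 0 0 0 0.03; 0 0 0 0 0 0 0.03; 0 0 0 0 0 0 0.03; 0 0 0 0 0 0 0.03; 0 0 0 0 0 -0.03 0.03; 0 0 0 0 0 -0.05 0.03; 0 0 0 0 0 -0.04 0.03; 0 0 0 0 0 0 0.03"

```text
t: 20.68
eef_pos: [0.6034, -0.0226, 0.1543]
ee_rot: [3.141, 0.006, -3.136]
force: [0.8, -0.1, -2.2]
width: 0.0499
gripper_force: 20.0
```

Run:
```python
from h import *
s=arm.get_state();print(s['t'],s['eef_pos'],s['ee_rot'],s['width'],s['gripper_force'])
delta(.5711,.2521,.032,-176.7)
```

```text
20.675 [ 0.60337559 -0.02258961  0.15434622] [ 3.14054803  0.00587317 -3.13649518] 0.04992803358183659 19.983893930912018
turn -3.0 shift 0.0164 0.2761 0.1223
```

Call:
move_arm --rows "0 0 -3 0 0 0 0.03; 0 0 0 0.0033 0.0552 0 0.03; 0 0 0 0.0033 0.0552 0 0.03; 0 0 0 0.0033 0.0552 0 0.03; 0 0 0 0.0033 0.0552 0 0.03; 0 0 0 0.0033 0.0552 0 0.03; 0 0 0 0 0 0 0.03; 0 0 0 0 0 0.05 0.03"

```text
t: 21.68
eef_pos: [0.5711, 0.2538, 0.1028]
ee_rot: [3.138, 0.005, -3.082]
force: [-0.1, 0.8, -2.2]
width: 0.0497
gripper_force: 20.0
```

Call:
move_arm --rows "0 0 0 0 0 0.045 0.03; 0 0 0 0 0 0.017 0.03; 0 0 0 0 0 0.007 0.03; 0 0 0 0 0 0 0.03; 0 0 0 0 0 0 0.058; 0 0 0 0 0 0 0.06; 0 0 0 0 0 0 0.06; 0 0 0 0 0 0 0.06"

```text
t: 22.68
eef_pos: [0.5695, 0.2518, 0.0321]
ee_rot: [3.141, 0.0, -3.085]
force: [-0.6, -0.1, 0.1]
width: 0.0598
gripper_force: 0.0
```

Call:
move_arm --rows "0 0 0 0 0 -0.03 0.06; 0 0 0 0 0 -0.06 0.075; 0 0 0 0 0 -0.06 0.075; 0 0 0 0 0 0 0.075"

```text
t: 23.18
eef_pos: [0.572, 0.2534, 0.188]
ee_rot: [3.136, 0.009, -3.084]
force: [-1.1, -0.4, -0.5]
width: 0.0748
gripper_force: 0.0
```

Run:
```python
from h import *
look('w9'); delta(.504,-.024,.031,-173.7)
```

```text
t 23.175 [0.572  0.2534 0.188 ] yaw -176.7 w 0.0748
box ((array([0.5072, 0.008 ]), 75.7, 21.5, -11.4), [0, 79, 28, 97, 1362])
tote side ((array([0.5365, 0.1097]), 254.9, 29.6, 6.5), [107, 0, 79, 314, 5894])
tote side ((array([0.5298, 0.2494]), 257.4, 134.7, 3.1), [240, 0, 165, 316, 7370])
tote side ((array([0.5718, 0.2518]), 80.2, 49.8, 3.3), [283, 180, 59, 90, 5120])
tote side ((array([0.5996, 0.4847]), 66.2, 33.2, 84.3), [526, 251, 71, 41, 1310])
top ((array([ 0.5472, -0.127 ]), 81.1, 50.2, -5.8), [387, 220, 21, 31, 561])
top ((array([ 0.5025, -0.0238]), 80.5, 50.5, 6.3), [348, 237, 23, 32, 568])
top ((array([ 0.452 , -0.1361]), 80.4, 50.0, -2.8), [393, 255, 20, 31, 606])
turn -3.0 shift 0.0953 -0.2671 0.1518
```

View pics/w9.png

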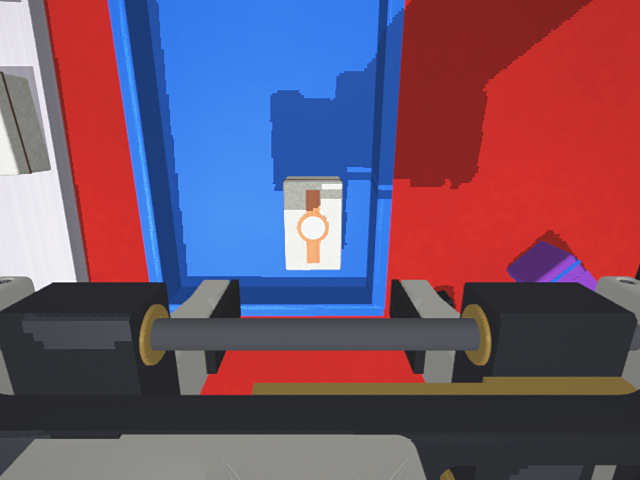

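The box lies flat in the tote at (313,225). Next is box 2.

Call:
move_arm --rows "0 0 -3 0 0 0 0.075; 0 0 0 0.0191 -0.0534 0 0.075; 0 0 0 0.0191 -0.0534 0 0.075; 0 0 0 0.0191 -0.0534 0 0.075; 0 0 0 0.0191 -0.0534 0 0.075; 0 0 0 0.0191 -0.0534 0 0.075; 0 0 0 0 0 0.05 0.075; 0 0 0 0 0 0.04 0.075"

```text
t: 24.28
eef_pos: [0.5022, -0.0253, 0.0897]
ee_rot: [-3.142, -0.002, -3.034]
force: [0.4, 0.4, -1.6]
width: 0.0751
gripper_force: 0.0
```

Run:
```python
from h import *
look(); delta(.504,-.024,.031,-173.7)
```

```text
t 24.275 [ 0.5022 -0.0253  0.0897] yaw -173.9 w 0.0751
box ((array([ 0.4534, -0.1338]), 79.5, 53.4, -2.5), [78, 83, 103, 158, 13984])
box ((array([ 0.4819, -0.1993]), 93.9, 17.6, -8.2), [0, 117, 31, 161, 2218])
box ((array([ 0.4986, -0.0242]), 72.0, 49.7, 6.4), [274, 204, 87, 114, 9371])
box ((array([ 0.5226, -0.1229]), 52.1, 35.3, 84.2), [110, 252, 88, 62, 2672])
tote side ((array([0.4234, 0.1092]), 146.3, 36.2, 3.1), [513, 6, 127, 276, 9223])
top ((array([0.6238, 0.4961]), 83.4, 46.5, 47.9), [150, 199, 32, 30, 497])
top ((array([ 0.452 , -0.1361]), 80.4, 50.0, -2.8), [393, 255, 20, 31, 579])
top ((array([0.2556, 0.4924]), 80.0, 49.9, -11.1), [152, 336, 24, 33, 582])
turn -0.1 shift -0.0045 0.0009 0.0562
```

Call:
move_arm --rows "0 0 0 -0.001 0 0.035 0.075; 0 0 0 0 0 0.023 0.075; 0 0 0 0 0 0 0.03; 0 0 0 0 0 0 0.03; 0 0 0 0 0 0 0.03; 0 0 0 0 0 0 0.03; 0 0 0 0 0 -0.03 0.03; 0 0 0 0 0 -0.05 0.03"

```text
t: 25.38
eef_pos: [0.5031, -0.0243, 0.1137]
ee_rot: [-3.141, -0.004, -3.032]
force: [1.8, 0.9, -1.9]
width: 0.05
gripper_force: 20.0
```

Call:
move_arm --rows "0 0 0 0 0 -0.04 0.03; 0 0 0 0 0 0 0.03"

```text
t: 25.62
eef_pos: [0.5065, -0.0235, 0.1575]
ee_rot: [3.14, 0.007, -3.032]
force: [0.6, 1.1, -2.2]
width: 0.0498
gripper_force: 20.0
```

Run:
```python
from h import *
s=arm.get_state();print(s['t'],s['eef_pos'],s['ee_rot'],s['width'],s['gripper_force'])
delta(.4273,.2438,.032,-176.7)
```

```text
25.625 [ 0.50650959 -0.02349249  0.15754995] [ 3.14047629  0.0069382  -3.03184008] 0.049820214504698736 19.9988454580307
turn 3.0 shift 0.0637 0.2714 0.1255
```

Call:
move_arm --rows "0 0 3 0 0 0 0.03; 0 0 0 0.0124 0.0543 0 0.03; 0 0 0 0.0124 0.0543 0 0.03; 0 0 0 0.0124 0.0543 0 0.03; 0 0 0 0.0124 0.0543 0 0.03; 0 0 0 0.0124 0.0543 0 0.03; 0 0 0 0 0 0 0.03; 0 0 0 0 0 0.05 0.03"

```text
t: 26.62
eef_pos: [0.4286, 0.2459, 0.1055]
ee_rot: [3.137, 0.005, -3.082]
force: [0.3, 0.9, -2.4]
width: 0.05
gripper_force: 20.0
```

Call:
move_arm --rows "0 0 0 0 0 0.045 0.03; 0 0 0 0 0 0.017 0.03; 0 0 0 0 0 0.007 0.03; 0 0 0 0 0 0 0.03; 0 0 0 0 0 0 0.058; 0 0 0 0 0 0 0.06; 0 0 0 0 0 0 0.06; 0 0 0 0 0 0 0.06"

```text
t: 27.62
eef_pos: [0.4273, 0.2436, 0.035]
ee_rot: [3.141, 0.0, -3.085]
force: [-0.4, 0.9, -0.3]
width: 0.0599
gripper_force: 0.0
```

Call:
move_arm --rows "0 0 0 0 0 -0.03 0.06; 0 0 0 0 0 -0.06 0.075; 0 0 0 0 0 -0.06 0.075; 0 0 0 0 0 0 0.075"

```text
t: 28.12
eef_pos: [0.4293, 0.2457, 0.19]
ee_rot: [3.135, 0.007, -3.084]
force: [0.6, 0.5, -0.9]
width: 0.0745
gripper_force: 0.0
```

Run:
```python
from h import *
look('w10'); delta(.548,-.1272,.031,174.3)
```

```text
t 28.125 [0.4293 0.2457 0.19  ] yaw -176.7 w 0.0745
tote side ((array([0.2758, 0.47  ]), 61.5, 31.7, 18.4), [597, 0, 43, 85, 2324])
tote side ((array([0.433 , 0.2028]), 216.6, 176.2, -86.8), [127, 122, 268, 196, 9855])
tote side ((array([0.4249, 0.2424]), 79.9, 49.8, 3.1), [281, 175, 59, 90, 5116])
tote side ((array([0.5734, 0.2517]), 49.6, 37.5, -87.1), [287, 350, 51, 33, 1635])
top ((array([0.6239, 0.4963]), 82.9, 46.5, 47.9), [150, 199, 32, 30, 498])
top ((array([0.5701, 0.2504]), 81.7, 50.7, 3.4), [246, 215, 21, 31, 548])
top ((array([ 0.5473, -0.1269]), 80.9, 50.4, -5.8), [388, 220, 20, 31, 562])
top ((array([ 0.452 , -0.1361]), 80.4, 50.0, -2.8), [393, 255, 20, 31, 610])
turn 9.0 shift -0.1571 -0.3571 0.1545
```

Run:
```python
from h import *
p,d,K,T=grab('top');P=cloud(d,K,T);np.set_printoptions(precision=3,suppress=True)
for u in range(408,428,2): print(u,P[233,u],P[222,u],P[243,u])
delta(.548,-.117,.185,174.3)
```

```text
408 [ 0.558 -0.161  0.007] [ 0.587 -0.162  0.014] [ 0.53  -0.16   0.007]
410 [ 0.558 -0.167  0.006] [ 0.589 -0.168  0.008] [ 0.531 -0.166  0.003]
412 [ 0.555 -0.17   0.021] [ 0.586 -0.172  0.02 ] [ 0.529 -0.169  0.014]
414 [ 0.555 -0.176  0.02 ] [ 0.585 -0.177  0.02 ] [ 0.528 -0.175  0.017]
416 [ 0.554 -0.18   0.024] [ 0.584 -0.181  0.027] [ 0.528 -0.18   0.017]
418 [ 0.554 -0.186  0.024] [ 0.585 -0.188  0.023] [ 0.528 -0.185  0.017]
420 [ 0.552 -0.19   0.031] [ 0.583 -0.192  0.029] [ 0.527 -0.19   0.022]
422 [ 0.552 -0.195  0.031] [ 0.583 -0.198  0.027] [ 0.526 -0.195  0.022]
424 [ 0.551 -0.2    0.034] [ 0.582 -0.202  0.031] [ 0.525 -0.199  0.03 ]
426 [ 0.55  -0.204  0.041] [ 0.578 -0.204  0.05 ] [ 0.525 -0.205  0.027]
turn 9.0 shift -0.1564 -0.3464 -0.0006
```

Call:
move_arm --rows "0 0 9 0 0 0 0.0876; 0 0 0 -0.0223 -0.0491 0 0.0876; 0 0 0 -0.0223 -0.0491 0 0.0876; 0 0 0 -0.0223 -0.0491 0 0.0876; 0 0 0 -0.0223 -0.0491 0 0.0876; 0 0 0 -0.0223 -0.0491 0 0.0876; 0 0 0 -0.0223 -0.0491 0 0.0876; 0 0 0 -0.0223 -0.0491 0 0.0876"

```text
t: 29.28
eef_pos: [0.5478, -0.1158, 0.183]
ee_rot: [-3.141, -0.003, 3.042]
force: [0.5, 0.6, 0.5]
width: 0.0875
gripper_force: 0.0
```

Call:
move_arm --rows "0 0 0 0 0 0.05 0.0876; 0 0 0 0 0 0.03 0.0876; 0 0 0 0 0 0 0.0876; 0 0 0 0 0 0 0.0876"

```text
t: 29.78
eef_pos: [0.5486, -0.114, 0.1052]
ee_rot: [-3.141, -0.0, 3.042]
force: [0.5, -0.0, 1.2]
width: 0.0878
gripper_force: 0.0
```

Run:
```python
from h import *
look('w11'); delta(.548,-.114,.036,174.3)
```

```text
t 29.775 [ 0.5486 -0.114   0.1052] yaw 174.3 w 0.0878
box ((array([ 0.4899, -0.1333]), 161.5, 62.1, -2.5), [209, 20, 121, 276, 22925])
box ((array([ 0.4834, -0.208 ]), 162.2, 13.0, 2.7), [99, 22, 88, 275, 4314])
top ((array([0.6241, 0.4964]), 82.6, 46.5, 47.9), [150, 199, 32, 30, 494])
top ((array([0.57  , 0.2503]), 81.9, 51.1, 3.6), [246, 215, 21, 31, 554])
top ((array([0.4241, 0.2407]), 80.3, 51.1, 2.7), [250, 269, 21, 32, 582])
top ((array([0.2554, 0.4919]), 79.7, 50.1, -9.8), [152, 336, 24, 33, 581])
turn 0.0 shift 0.0011 -0.0004 0.0701
```

Call:
move_arm --rows "0 0 0 0.001 0 0.035 0.0876; 0 0 0 0 0 0.02 0.0876; 0 0 0 0 0 0.008 0.0876; 0 0 0 0 0 0.006 0.0876; 0 0 0 0 0 0 0.0876"

```text
t: 30.5
eef_pos: [0.5476, -0.1138, 0.0363]
ee_rot: [3.141, 0.001, 3.042]
force: [-0.0, -0.2, 0.1]
width: 0.0876
gripper_force: 0.0
```

Call:
move_arm --rows "0 0 0 0 0 0 0.06; 0 0 0 0 0 0 0.03; 0 0 0 0 0 0 0.03; 0 0 0 0 0 0 0.03; 0 0 0 0 0 0 0.03; 0 0 0 0 0 -0.03 0.03; 0 0 0 0 0 -0.05 0.03; 0 0 0 0 0 -0.04 0.03"

```text
t: 31.5
eef_pos: [0.547, -0.1137, 0.1571]
ee_rot: [3.141, -0.0, 3.041]
force: [0.6, -0.8, -1.4]
width: 0.0507
gripper_force: 19.3
```

Run:
```python
from h import *
s=arm.get_state();print(s['t'],s['eef_pos'],s['ee_rot'],s['width'],s['gripper_force'])
delta(.5759,.1682,.032,-176.7)
p,d,K,T=grab('wrist');P=cloud(d,K,T)
R=T@np.linalg.inv(arm.camera_model('wrist')['mount']);L=(P-R[:3,3])@R[:3,:3]
b=(np.abs(L[...,1])<.018)&(L[...,2]>-.03)&(L[...,2]<.0)&(np.abs(L[...,0])<.07)
print(np.percentile(L[b],[1,50,99],axis=0))
```

```text
31.5 [ 0.54701601 -0.11369901  0.15714726] [ 3.14126081e+00 -2.23311380e-04  3.04149857e+00] 0.05066782213058306 19.31909631472081
turn -9.0 shift -0.0451 0.2798 0.1251
[[-0.02247844 -0.01765352 -0.0116901 ]
 [ 0.02859208  0.00010891 -0.00984111]
 [ 0.05685485  0.01763266 -0.00484333]]
```

Run:
```python
from h import *
p,d,K,T=grab('wrist');cv2.imwrite('pics/w12.png',p);P=cloud(d,K,T)
R=T@np.linalg.inv(arm.camera_model('wrist')['mount']);L=(P-R[:3,3])@R[:3,:3]
np.set_printoptions(precision=3,suppress=True)
for v in range(190,400,12): print(v,L[v,315])
s=arm.get_state();print(s['t'],s['width'],s['gripper_force'])
```

```text
190 [ 0.055  0.    -0.009]
202 [ 0.05   0.    -0.009]
214 [ 0.045  0.    -0.011]
226 [ 0.04   0.    -0.009]
238 [ 0.035  0.    -0.011]
250 [ 0.03   0.    -0.011]
262 [ 0.024  0.    -0.011]
274 [ 0.018  0.    -0.01 ]
286 [ 0.013  0.    -0.01 ]
298 [ 0.008  0.    -0.011]
310 [ 0.001  0.    -0.011]
322 [ 0.031  0.    -0.073]
334 [ 0.03   0.    -0.077]
346 [ 0.026  0.    -0.076]
358 [-0.142 -0.     0.158]
370 [-0.148 -0.     0.147]
382 [-0.175 -0.     0.162]
394 [ 0.022  0.    -0.088]
31.6 0.05120243939008146 19.319023538846523
```

View pics/w12.png

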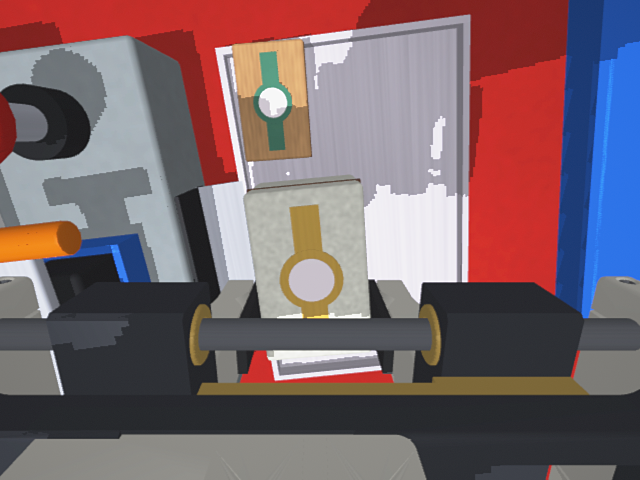

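The box sits about 17 mm forward in the jaws, with its centre near (308,265), slightly skewed but firmly held. I place it with that offset taken into account.

Call:
move_arm --squeeze 35 --rows "0 0 -9 0 0 0 0.03; 0 0 0 -0.0124 0.0559 0 0.03; 0 0 0 -0.0124 0.0559 0 0.03; 0 0 0 -0.0124 0.0559 0 0.03; 0 0 0 -0.0124 0.0559 0 0.03; 0 0 0 -0.0124 0.0559 0 0.03; 0 0 0 0 0 0 0.03; 0 0 0 0 0 0.05 0.03"

```text
t: 32.6
eef_pos: [0.5952, 0.1707, 0.1079]
ee_rot: [3.139, 0.006, -3.083]
force: [0.0, -0.1, -2.7]
width: 0.0507
gripper_force: 33.9
```

Run:
```python
from h import *
s=arm.get_state();print(s['t'],s['eef_pos'],s['ee_rot'],s['width'],s['gripper_force'])
p,d,K,T=grab('wrist');P=cloud(d,K,T)
R=T@np.linalg.inv(arm.camera_model('wrist')['mount']);L=(P-R[:3,3])@R[:3,:3]
b=(np.abs(L[...,1])<.035)&(L[...,2]>-.03)&(L[...,2]<.01)&(np.abs(L[...,0])<.07)
print(np.percentile(L[b],[1,50,99],axis=0))
p,d,K,T=grab('top');P=cloud(d,K,T);Z=P[...,2]
for x in blobs((Z>.036)&(Z<.056),.045,K,T,300):
    if 60<x[0][1]<95: print('top',x)
```

```text
32.6 [0.59522293 0.17067905 0.10789622] [ 3.13868048  0.00590776 -3.082642  ] 0.0507021891747169 33.890044586732984
[[-0.022189   -0.03265448 -0.02750633]
 [ 0.02519579 -0.00225049 -0.00971897]
 [ 0.05697696  0.03262826  0.00289974]]
top ((array([ 0.4468, -0.1345]), 79.9, 50.1, -0.8), [392, 257, 21, 31, 592])
top ((array([0.4241, 0.2408]), 80.3, 50.9, 2.5), [250, 269, 21, 31, 544])
top ((array([0.2555, 0.4923]), 79.9, 49.7, -10.1), [152, 336, 24, 33, 581])
```

Call:
move_arm --rows "0 0 0 0 0 0.04 0.03; 0 0 0 0 0 0.02 0.03; 0 0 0 0 0 0.008 0.03; 0 0 0 0 0 0 0.03; 0 0 0 0 0 0 0.058; 0 0 0 0 0 0 0.06; 0 0 0 0 0 0 0.06; 0 0 0 0 0 0 0.06"

```text
t: 33.7
eef_pos: [0.5933, 0.1688, 0.0382]
ee_rot: [3.141, 0.0, -3.084]
force: [0.1, -1.2, -0.0]
width: 0.0603
gripper_force: 0.0
```

Call:
move_arm --rows "0 0 0 0 0 -0.03 0.06; 0 0 0 0 0 -0.06 0.075; 0 0 0 0 0 -0.06 0.075; 0 0 0 0 0 0 0.075"

```text
t: 34.2
eef_pos: [0.5959, 0.1699, 0.194]
ee_rot: [3.138, 0.009, -3.084]
force: [-0.4, -0.0, -1.0]
width: 0.0748
gripper_force: 0.0
```

Run:
```python
from h import *
look('w13'); delta(.448,-.125,.185,179.2)
```

```text
t 34.2 [0.5959 0.1699 0.194 ] yaw -176.7 w 0.0748
tote side ((array([0.5429, 0.1696]), 239.1, 137.3, 3.2), [226, 0, 165, 294, 6863])
tote side ((array([0.443 , 0.2425]), 51.4, 48.2, -86.7), [385, 0, 73, 72, 4753])
tote side ((array([0.5369, 0.3074]), 240.8, 69.8, -10.7), [399, 0, 118, 294, 6080])
tote side ((array([0.5779, 0.1658]), 80.2, 49.8, 8.5), [278, 156, 65, 95, 5153])
tote side ((array([0.5724, 0.2506]), 79.6, 51.4, 3.4), [377, 157, 65, 91, 5251])
top ((array([0.5764, 0.1647]), 80.7, 50.1, 8.8), [277, 213, 23, 31, 540])
top ((array([0.57  , 0.2501]), 81.0, 51.4, 3.4), [246, 215, 21, 31, 500])
top ((array([ 0.4468, -0.1345]), 79.9, 50.2, -0.8), [392, 257, 21, 31, 592])
top ((array([0.4238, 0.2408]), 80.8, 50.9, 3.0), [250, 269, 21, 31, 562])
top ((array([0.2556, 0.492 ]), 79.8, 50.0, -9.8), [152, 336, 24, 33, 584])
turn 4.1 shift 0.1411 -0.2959 0.0038
```

View pics/w13.png

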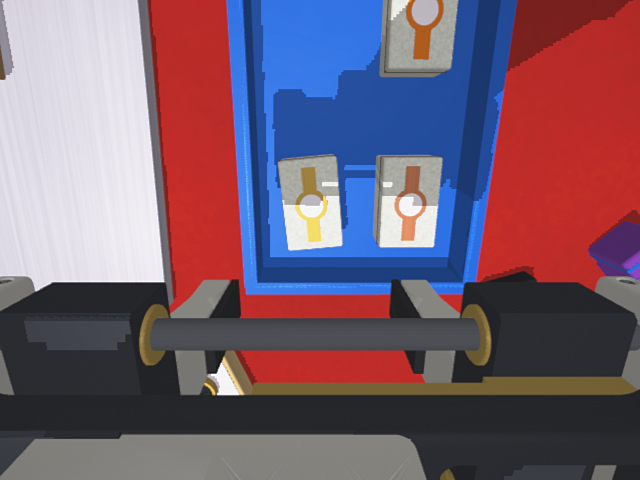

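Three boxes lie flat in the tote at (310,203), (410,203) and (420,35). Now the last box.

Call:
move_arm --rows "0 0 4 0 0 0 0.0876; 0 0 0 0.0235 -0.049 0 0.0876; 0 0 0 0.0235 -0.049 0 0.0876; 0 0 0 0.0235 -0.049 0 0.0876; 0 0 0 0.0235 -0.049 0 0.0876; 0 0 0 0.0235 -0.049 0 0.0876; 0 0 0 0.0235 -0.049 0 0.0876; 0 0 0 0 0 0.04 0.0876"

```text
t: 35.3
eef_pos: [0.4479, -0.1259, 0.1486]
ee_rot: [3.141, 0.003, 3.126]
force: [1.2, 0.4, -1.5]
width: 0.0876
gripper_force: 0.0
```

Call:
move_arm --rows "0 0 0 0 0 0.04 0.0876; 0 0 0 0 0 0 0.0876; 0 0 0 0 0 0 0.0876"

```text
t: 35.67
eef_pos: [0.4488, -0.1235, 0.1084]
ee_rot: [-3.141, -0.001, 3.13]
force: [0.2, -0.2, 0.4]
width: 0.0876
gripper_force: 0.0
```

Run:
```python
from h import *
look('w14'); delta(.448,-.123,.033,179.2)
```

```text
t 35.675 [ 0.4488 -0.1235  0.1084] yaw 179.3 w 0.0876
box ((array([ 0.4135, -0.2506]), 126.2, 58.6, 60.2), [0, 191, 193, 98, 1934])
box ((array([ 0.4472, -0.1346]), 81.0, 49.7, -1.7), [259, 194, 80, 119, 8935])
top ((array([0.6243, 0.4964]), 80.7, 47.1, 45.8), [150, 199, 32, 30, 491])
top ((array([0.578, 0.165]), 77.6, 50.0, 8.7), [277, 212, 22, 31, 501])
top ((array([0.57  , 0.2503]), 81.9, 50.9, 3.4), [246, 215, 21, 31, 556])
top ((array([0.4238, 0.2409]), 80.7, 50.6, 3.2), [250, 269, 21, 32, 581])
top ((array([0.2555, 0.492 ]), 80.0, 50.0, -9.8), [152, 336, 24, 33, 584])
turn 0.1 shift 0.0015 0.0003 0.0761
```

Call:
move_arm --squeeze 25 --rows "0 0 0 0.001 0 0.035 0.0876; 0 0 0 0 0 0.028 0.0876; 0 0 0 0 0 0.008 0.0876; 0 0 0 0 0 0.004 0.0876; 0 0 0 0 0 0 0.0876; 0 0 0 0 0 0 0.06; 0 0 0 0 0 0 0.03; 0 0 0 0 0 0 0.03"

```text
t: 36.78
eef_pos: [0.4477, -0.1236, 0.0332]
ee_rot: [-3.141, 0.001, 3.129]
force: [0.5, -1.5, 0.2]
width: 0.0629
gripper_force: 0.6
```

Call:
move_arm --rows "0 0 0 0 0 0 0.03; 0 0 0 0 0 0 0.03; 0 0 0 0 0 -0.03 0.03; 0 0 0 0 0 -0.05 0.03; 0 0 0 0 0 -0.04 0.03; 0 0 0 0 0 0 0.03; 0 0 0 0 0 0 0.03"

```text
t: 37.65
eef_pos: [0.4467, -0.1233, 0.1521]
ee_rot: [3.141, -0.001, 3.128]
force: [0.1, 0.4, -1.7]
width: 0.0499
gripper_force: 25.0
```

Run:
```python
from h import *
s=arm.get_state();print(s['t'],s['eef_pos'],s['ee_rot'],s['width'],s['gripper_force'])
delta(.4322,.1599,.034,-176.7)
p,d,K,T=grab('wrist');P=cloud(d,K,T)
R=T@np.linalg.inv(arm.camera_model('wrist')['mount']);L=(P-R[:3,3])@R[:3,:3]
b=(np.abs(L[...,1])<.02)&(L[...,2]>-.03)&(L[...,2]<.0)&(np.abs(L[...,0])<.07)
print(np.percentile(L[b],[1,50,99],axis=0))
```

```text
37.65 [ 0.44672941 -0.1233251   0.1521466 ] [ 3.14108079e+00 -8.48557289e-04  3.12848677e+00] 0.04985761525376361 24.99607890844345
turn -4.1 shift -0.0018 0.2836 0.1181
[[-3.41337628e-02 -1.95558320e-02 -1.46155971e-02]
 [ 1.50432689e-02  4.51579346e-05 -1.28041584e-02]
 [ 3.97573440e-02  1.96163585e-02 -1.97918545e-03]]
```

Call:
move_arm --rows "0 0 -4 0 0 0 0.03; 0 0 0 -0.0004 0.0567 0 0.03; 0 0 0 -0.0004 0.0567 0 0.03; 0 0 0 -0.0004 0.0567 0 0.03; 0 0 0 -0.0004 0.0567 0 0.03; 0 0 0 -0.0004 0.0567 0 0.03; 0 0 0 0 0 0 0.03; 0 0 0 0 0 0.05 0.03"

```text
t: 38.7
eef_pos: [0.4348, 0.1616, 0.1037]
ee_rot: [3.139, 0.004, -3.082]
force: [0.3, 0.3, -2.7]
width: 0.05
gripper_force: 25.0
```

Call:
move_arm --rows "0 0 0 0 0 0.045 0.03; 0 0 0 0 0 0.015 0.03; 0 0 0 0 0 0.008 0.03; 0 0 0 0 0 0 0.03; 0 0 0 0 0 0 0.058; 0 0 0 0 0 0 0.06; 0 0 0 0 0 0 0.06; 0 0 0 0 0 0 0.06"

```text
t: 39.7
eef_pos: [0.4334, 0.1598, 0.0351]
ee_rot: [3.141, 0.0, -3.085]
force: [-0.8, -0.5, 0.2]
width: 0.0599
gripper_force: 0.0
```

Call:
move_arm --rows "0 0 0 0 0 -0.03 0.06; 0 0 0 0 0 -0.06 0.075; 0 0 0 0 0 -0.06 0.075; 0 0 0 0 0 -0.06 0.075; 0 0 0 0.03 0.05 0 0.075; 0 0 0 0.03 0.05 0 0.075; 0 0 0 0 0.05 0 0.075; 0 0 0 0 0 0 0.075"

```text
t: 40.7
eef_pos: [0.3642, 0.3087, 0.2448]
ee_rot: [3.141, 0.0, -3.081]
force: [0.7, -1.1, -0.4]
width: 0.0752
gripper_force: 0.0
```

Run:
```python
from h import *
p=look('w15'); cv2.imwrite('pics/t15.png',p)
p,d,K,T=grab('scene');P=cloud(d,K,T)
b=(abs(P[...,0]-.575)<.045)&(abs(P[...,1]+.265)<.012)&(P[...,2]>.14)&(P[...,2]<.2)
q=P[b];print('bar',np.polyfit(q[:,0],q[:,2],1))
p,d,K,T=grab('top');P=cloud(d,K,T);b=(np.hypot(P[...,0]-.4487,P[...,1]+.268)<.018)&(P[...,2]>.1);print('plunger z',np.median(P[b][:,2]))
print(arm.get_state()['force'],arm.get_state()['gripper_force'])
```

```text
t 40.7 [0.3642 0.3087 0.2448] yaw -176.5 w 0.0752
tote side ((array([0.3036, 0.6114]), 252.9, 50.3, 0.1), [567, 27, 73, 263, 6272])
tote side ((array([0.2567, 0.4927]), 80.3, 52.1, -10.6), [476, 65, 80, 97, 4739])
tote side ((array([0.4163, 0.2014]), 216.6, 144.1, -86.9), [100, 188, 214, 130, 5318])
tote side ((array([0.4236, 0.2429]), 81.3, 50.9, 3.2), [225, 228, 51, 72, 3149])
tote side ((array([0.4313, 0.1605]), 80.4, 52.9, 3.3), [145, 231, 56, 71, 3043])
tote side ((array([0.5594, 0.2514]), 61.2, 50.7, 3.4), [235, 350, 44, 45, 1598])
top ((array([0.6236, 0.4957]), 82.7, 47.1, 45.8), [150, 199, 32, 30, 496])
top ((array([0.5759, 0.1648]), 81.5, 50.0, 8.4), [277, 212, 23, 31, 550])
top ((array([0.5702, 0.2504]), 81.4, 50.9, 3.6), [246, 215, 21, 31, 552])
top ((array([0.432 , 0.1578]), 80.5, 50.1, 3.4), [281, 265, 21, 32, 579])
top ((array([0.4241, 0.2403]), 80.6, 49.1, 3.8), [250, 269, 21, 31, 486])
bar [-0.00061536  0.15097023]
plunger z 0.14974188080032613
[0.09516403 0.02012096 0.34142225] 0.0
```

View pics/t15.png

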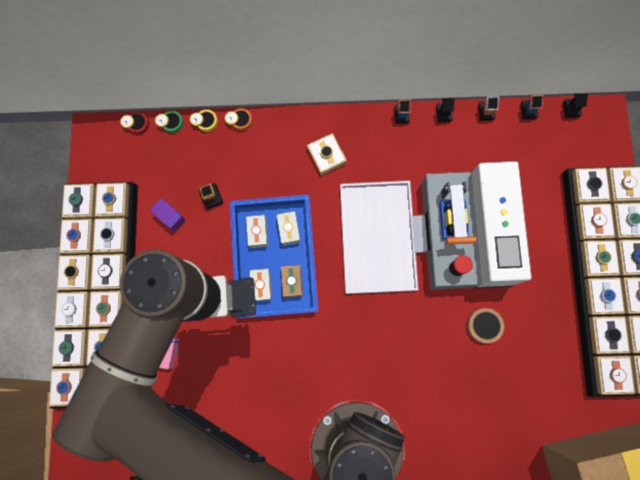

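The top view shows all four boxes flat in the tote at (257,230), (288,228), (260,285) and (290,281). The tray is empty, the clamp is level, the plunger is up and the bystanders have not moved.

```bash
python3 -c "
from station import arm
print(arm.job_done())"
```

```text
the job is handed in; nothing more can be done
None
```

I handed the job in at about 41 s: all four gift boxes lie flat in the tote, the cartridge is clamped home, and the plunger was pressed to its stop and is back up; the hand-in gave no verdict.

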